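Clamp the glued menorah foot with the ratchet clamp and keep holding it

ROBOT

A 6-joint arm with a two-finger parallel gripper is mounted at the origin on the work surface. World frame = base frame: x ahead of the robot, y to its left, z up, the work surface at z = 0. Lengths are in mm, angles in degrees, forces in N, time in s.
With the tool pointing down it reaches from about 250 to 850 mm from the base axis. Payload 12.5 kg.
Tool frame: the origin (TCP) lies on the mounting face of the last link; the fingertips stand ahead of it and the grasp point (between the pads) lies 167 mm ahead of it (tcp_to_tips is the z of the fingertips in the tool frame, in mm); z points along the fingers, y is the line along which they close (so a half turn about z gives the same grasp; the last joint's range is limited). The gripper opens to 93 mm and grips with 3 to 60 N. Pads are 15 mm wide; open, the fingers measure 128 mm over their backs; the gripper's body (75 mm by 188 mm) begins 65 mm behind the grasp point.
Start: joints at [-71.998, 20.094, 94.641, -0, 65.266, -4.847], TCP at [213.59, -506.819, 404.733] pointing down, gripper open.
Joint ranges: [-157.81, 157.81], [-45, 120.19], [0.68, 151.7], [-89.99, 269.99], [4.06, 180], [-164.3, 164.3]. Speed limits (degrees/s): [127.2, 127.2, 159.86, 180, 180, 180].

INTERFACE

Orientations are given as a 3x3 rotation matrix whose columns are the frame's x, y, z axes.
In Python, from station import sense, get_image, camera_params, job_done, tcp_to_tips gives the robot as it stands.
- The arm moves only by the tool carry_out, never from a script. Its argument "targets" is a list of rows, each an object with "translation": the shift along the tool's x, y, z in cm, a list of three; "twist": the turn, a rotation vector about the tool's x, y, z in degrees, a list of three. In form: [{"translation": [tx, ty, tz], "twist": [ax, ay, az]}, ...]. A call has 1 to 20 rows; each row is the pose to reach, as a shift and turn from the pose commanded when the call began, along the tool's axes at that moment; what a row does not reach only later rows make up. A row lasts 1/10 s, in which the tool goes at most 50 mm and 8.59 degrees, less where a joint would pass 70% of its speed; a pose out of reach is approached as far as the arm can. A call with a gripper value outside its range is refused whole. "claw" is the opening in per cent of the stroke, from 0 (shut) to 100 (fully open), set as the call begins (left out, the last holds). The fingers move at their own pace and stop on an object; the grip force is fixed at half the most. Time passes only in rows, so rows that repeat a pose let the fingers close. It gives the time, the measured TCP pose, the force, the opening and the grip force at its end, in the units of the state.
- sense(): the state, without advancing time (a new reading comes with each control period).
- get_image(name): name is "scene" or "top"; returns the picture (384x512x3 uint8, red, green, blue); there is no depth.
- camera_params(name): a dict with "fx", "fy", "cx", "cy" (pixels), "R" (3x3) and "t" (3): a world point X has camera coordinates R X + t. Camera axes: x right, y down, z forward; pixel columns grow to the right and rows downward; lengths in mm; the calibration is good to about 2 mm. A picture is of the moment at which its call begins. camera_params takes no time and is no camera call.
- job_done(): hands the job in; it is judged then, once.
The state is a dict: "clock": time; "q": joint angles; "qd": joint speeds; "joint_efforts": joint torques, N m; "tool_pos": TCP position; "tool_rot": TCP orientation; "force": force on the tool from outside, world axes, zero at the start; "wrist_torque": the same for the moment, N m; "grip_width": finger opening in mm; "grasp_force": force on a finger pad.
Only numpy, scipy, OpenCV 4.12 (cv2) and the standard library are available. Lean on these libraries where they do the work, as an engineer would, in place of code of your own. Each camera call takes 0.05 s, during which the arm holds its last target. There are 200 camera calls.

TASK

The tile-faced wooden menorah foot has just been glued: stand it upright between the jaws of the ratchet clamp, level with the two rubber pads and with its tile face towards one of the jaws, and let go of it. Then pump the clamp's trigger, without pushing the jaw by hand, until the moving pad touches the foot and presses it gently against the fixed jaw, its spring visibly pressed in but not bottomed, so that the glue joint is held and not crushed. Finish while still holding the trigger squeezed so; leave the menorah, saucer, dreidels and tin where they are.

Things in the scene. Friction and masses are not known exactly. Their poses are not given: they have to be found in the camera images.
- foot: The glued menorah foot: upright loose block 36 mm (x) by 40 mm (y) by 60 mm high, about 0.10 kg, wood with a 10 mm white ceramic tile on its +y face and a dark dowel hole in its top. Origin: centre of the underside, z up. Stands left or right of the clamp. Take it across its x (36 mm), so that no finger comes between the jaws; its y goes along the clamp's y, either way round.
- clamp: One-hand ratchet clamp lying flat on a fixed plywood board 10 mm thick. Origin: on the sill under the bar; z up; y along the bar, from the moving to the fixed jaw (closing direction); x from the handle to the jaw tips, roughly away from the robot. In this frame, mm: bar x -8 to 6, z 22 to 36; both jaws reach to x 99, top z 55; steel head x -55 to 27, y -85 to -23, top z 56.
- handle (a point): The free end of the clamp's fixed, rubber-covered handle, at mid height: x -125, y -79, z 30 mm in the clamp frame; axes as the clamp's. The handle is a bar 12 mm thick (y -85 to -73), z 10 to 50 mm, running from here to the head at x -55. It does not give.
- seat (a point): Centre of the foot's underside when it stands on the board (10 mm above the sill) in line with both pads and against the fixed jaw: x 75, y 70, z 10 mm in the clamp frame; axes as the clamp's. The foot may be set down up to 15 mm short of the fixed jaw (towards -y): the moving pad slides it there.
- anvil: The fixed jaw of the clamp, a steel arm with a rubber pad 46 mm wide (x) and 36 mm high whose face lies at y = 90 mm in the clamp frame, centred at x = 75, z = 32 mm. Its origin and axes are those of the clamp.
- jaw: The moving jaw with its toothed bar. Not to be pushed by the arm (contact over 3 N fails). It moves along the clamp's y with 8 N of drag and stays where it is when the trigger returns. Origin: the clamp's, shifted along y by jaw_joint.
- jaw_joint (a joint): Travel of the moving jaw in m, 0 to 0.075, growing as it closes. With the pad's spring free, the pad face lies at y = jaw_joint in the clamp frame; the foot standing against the fixed jaw begins at y = 0.050. Starts between 0 and 0.020.
- pad: The spring-loaded rubber pad of the moving jaw, 46 mm wide, 36 mm high, 6 mm thick, on a shank 14 to 15 mm long that sinks into the jaw as the spring is pressed in. Its origin is the clamp origin shifted by jaw_joint minus pad_joint along the clamp's y.
- pad_joint (a joint): How far the pad's spring is pressed in, m: 0 free, 0.015 bottomed. Spring 500 N/m, so 0.005 means 2.5 N on the foot. It is 0.001 to 0.002 while the pad merely slides the foot along the board; from 0.003 on the foot is pressed against the fixed jaw.
- trigger: Steel trigger, an upright blade 10 mm thick, z 15 to 51 mm, hinged in the head about a vertical axis at x -40, y -52 mm in the clamp frame (its origin) and reaching towards -x to x -121, on the +y side of the handle. A spring (1.4 to 3.4 N at the squeeze point) returns it. Driving the jaw takes about 5 N there, up to 10 N with the pad pressed in.
- trigger_joint (a joint): Trigger angle, rad: 0 at rest, 0.35 fully squeezed towards the handle (stop). Each full squeeze moves the jaw about 8 mm (6 to 10); the drive is a ratchet with 4 mm teeth, so up to 4 mm of jaw travel may be lost at the start of a squeeze, and the trigger must return fully between squeezes.
- squeeze (a point): Where to take trigger and handle from above: x -104, y -71.5, z 30 mm in the clamp frame; axes as the clamp's. Midway across the pair when fully squeezed, 27 mm then (y -85 to -58). At rest the trigger's +y face is here at y -36, so fingers centred on this point and closing along y must be open 75 mm or more; the trigger moves 22 mm here.
- menorah: Glass-and-steel menorah, 200 mm high, 195 mm wide, 0.9 kg, standing beyond the clamp to the right. Origin: centre of its underside.
- saucer: Terracotta saucer, 136 mm across, 22 mm high, beyond the clamp to the left. Origin: centre of its underside.
- dreidel_a: White plastic dreidel, 24 mm thick, lying in the saucer. Origin under its middle.
- dreidel_b: The other white plastic dreidel, alike, lying in the saucer.
- tin: Closed silver aluminium tin, 72 mm across, 72 mm high, standing beside the clamp, on the other side from the foot. Origin: centre of its underside.
There are look-alikes about, which are no part of the job. There is more than one size of the foot; the job needs the largest.

How it is judged:
By the outcome, as a careful person would: the job done as asked, in the order asked, and still so for the second after the job is handed in, while the arm keeps its last pose, push and grip.
It also fails if it takes over 72 s, if anything falls off the work surface, if the arm or the gripper's body presses on something with over 40 N, if the wrist force passes 120 N, or if a joint passes its speed limit or range.

## Working session

There is one attempt and no reset: what is moved stays moved. The work goes in short steps, Python scripts to look and compute and a tool call to move; the robot and the scene stay as the last step left them, time stands still between calls to the robot, and variables do not carry over. Pictures are saved under pics/ and viewed, at most 10 in all, crops included, and the job is handed in when it is done.

Besides the shell and the picture viewer there is one more tool, called after "Emit:" as name([rows], argument=value, ...), one row to a line, values as JSON. carry_out: Moves the arm, as the interface text tells. Its arguments: {"type":"object","properties":{"targets":{"type":"array"},"claw":{"type":"number"}},"required":["targets"]}

```bash
mkdir -p pics
python3 - <<'E'
from station import *
import cv2,numpy as np
for n in("scene","top"):
    im=get_image(n)[:,:,::-1]; cv2.imwrite(f"pics/{n}0.png",cv2.resize(im,(800,600),interpolation=cv2.INTER_CUBIC)); cv2.imwrite(f"pics/{n}_raw.png",im)
    p=camera_params(n); print(n,p["fx"],p["fy"],p["cx"],p["cy"],np.round(p["R"],3).tolist(),-np.array(p["R"]).T@p["t"])
s=sense(); print(s["clock"],np.round(s["tool_rot"],3).tolist(),s["force"],s["grip_width"],tcp_to_tips)
E
```

```text
scene 347.88029978483996 347.88029978483996 253.65134912468895 188.06428886459048 [[-0.866, 0.5, -0.016], [0.406, 0.685, -0.605], [-0.292, -0.53, -0.796]] [827.7474445  466.23788869 677.18930212]
top 407.50080021944314 407.50080021944314 254.90760336845818 189.02579912057422 [[-0.023, -1.0, 0.014], [-0.986, 0.02, -0.163], [0.162, -0.018, -0.987]] [ 420.22517457   53.68603404 1070.06723955]
0.1 [[0.922, 0.388, -0.0], [0.388, -0.922, 0.001], [0.0, -0.001, -1.0]] [ 0.2180689  -0.25643648 -0.21197621] 93.11349948305327 186.1
```

View pics/top0.png

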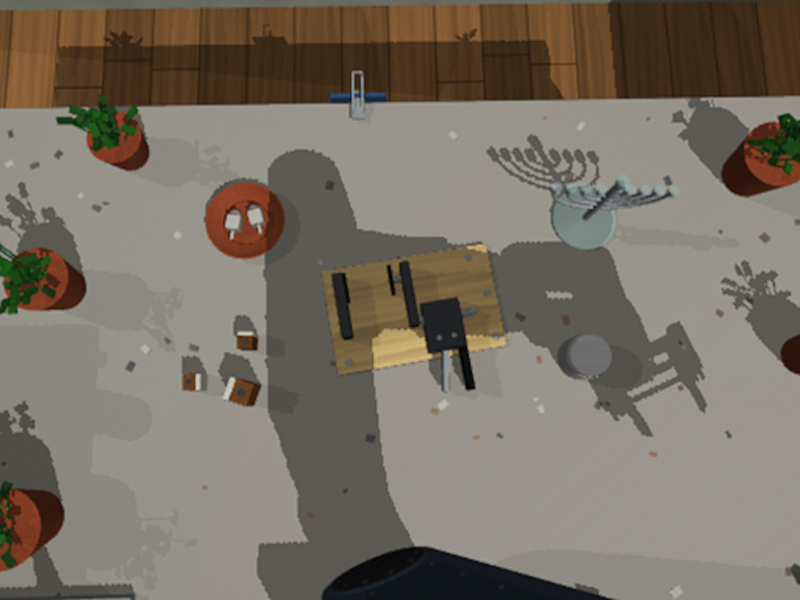

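View pics/scene0.png

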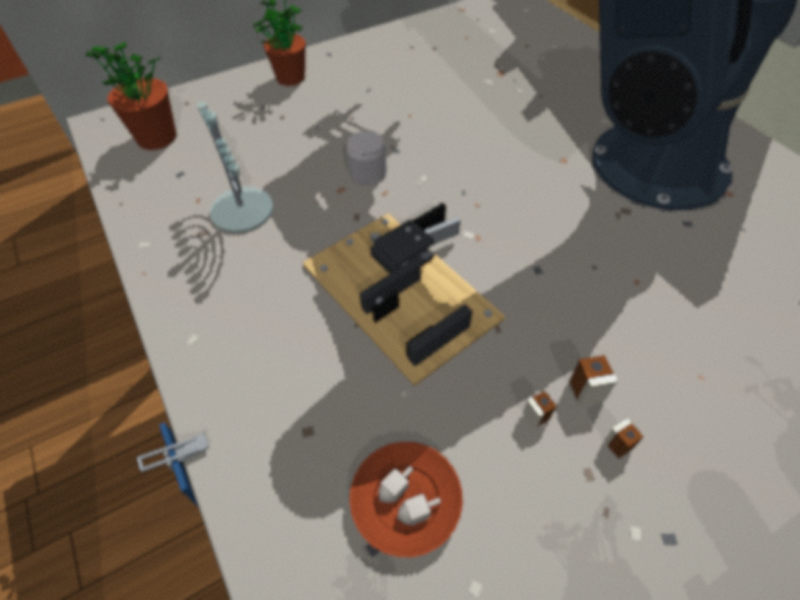

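The top view shows three tile-faced blocks on the left. The largest is at about (242,391), with its tile on the left. The clamp is at (415,310) with its handle pointing towards the robot, and the tin is at (585,355). Next I'll enlarge both.

Run:
```python
import cv2
im=cv2.imread("pics/top_raw.png")
a=im[140:260,200:340]; b=im[200:270,110:175]
cv2.imwrite("pics/clampc.png",cv2.resize(a,None,fx=5,fy=5,interpolation=cv2.INTER_CUBIC))
c=cv2.resize(b,None,fx=8,fy=8,interpolation=cv2.INTER_CUBIC);cv2.imwrite("pics/footc.png",c)
```

```text
(no output)
```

View pics/clampc.png

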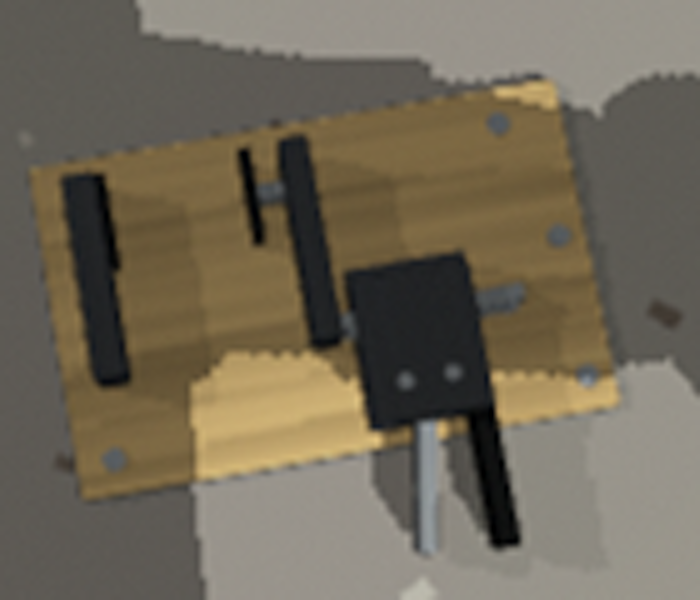

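View pics/footc.png

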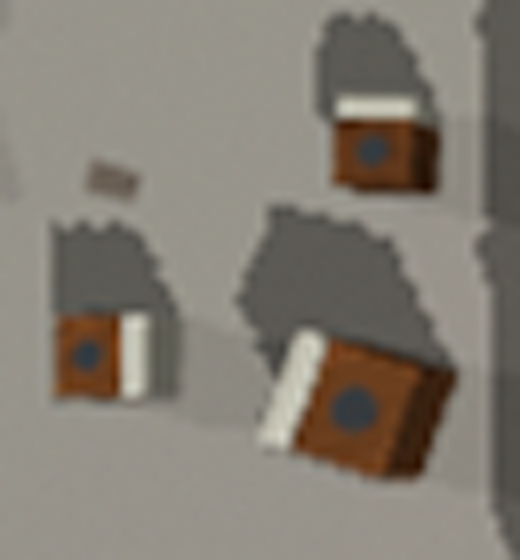

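```bash
cat > h.py <<'E'
from station import *
import numpy as np, cv2
from scipy.optimize import least_squares
def proj(P,n="top"):
    p=camera_params(n); c=np.atleast_2d(P)@np.array(p["R"]).T+p["t"]
    return c[:,:2]/c[:,2:]*[p["fx"],p["fy"]]+[p["cx"],p["cy"]]
def fit(L,uv,n,x0):
    L=np.array(L,float)
    def w(q):
        c,s=np.cos(q[2]),np.sin(q[2]); P=L.copy()
        P[:,0]=q[0]*100+c*L[:,0]-s*L[:,1]; P[:,1]=q[1]*100+s*L[:,0]+c*L[:,1]; return P
    r=least_squares(lambda q:(proj(w(q),n)-uv).ravel(),x0)
    return r.x*[100,100,57.29578],np.round(r.fun.reshape(-1,2),1).tolist()
def crop(c,k,o): return (np.array(c,float)+.5)/k-.5+o
E
python3 - <<'E'
from h import *
cl=fit([[27,-23,56],[27,-85,56],[-55,-23,56],[-55,-85,56],[52,90,50],[-125,-85,50],[-125,-73,50]],
 crop([[345,270],[463,253],[372,430],[494,407],[118,268],[520,543],[493,548]],5,[200,140]),"top",[5,0,0])
ft=fit([[-18,20,60],[18,20,60],[18,-20,60],[-18,-20,60]],crop([[262,447],[305,328],[422,355],[382,475]],8,[110,200]),"top",[4,3,0])
print(cl);print(ft)
C,F=cl[0],ft[0]
def W(x,y,q=C):
    a=np.radians(q[2]);return q[0]+np.cos(a)*x-np.sin(a)*y,q[1]+np.sin(a)*x+np.cos(a)*y
print("seat",W(75,70),"seat-7",W(75,63),"squeeze",W(-104,-71.5))
T=np.eye(3)
print(sense()["tool_pos"])
E
```

```text
(array([544.3098204 ,  20.99726354,   9.13865103]), [[-0.6, -0.0], [-0.1, -1.0], [0.2, 0.0], [0.2, 0.1], [-1.0, -1.0], [0.3, 0.9], [0.9, 0.8]])
(array([441.20140197, 289.31517258, -16.26940276]), [[0.0, -0.7], [-0.9, -0.2], [0.1, 0.7], [0.8, 0.1]])
seat (np.float64(607.2401482051629), np.float64(102.02055551325904)) seat-7 (np.float64(608.35191710406), np.float64(95.10940727903304)) squeeze (np.float64(452.9858289576604), np.float64(-66.11288849324896))
[ 213.55818336 -506.72101189  404.23847922]
```

```bash
cat >> h.py <<'E'
from scipy.spatial.transform import Rotation as Ro
def move(pos,yaw):  # yaw of tool x, deg; tool pointing down
    s=sense(); R=np.array(s["tool_rot"]); a=np.radians(yaw)
    D=np.array([[np.cos(a),np.sin(a),0],[np.sin(a),-np.cos(a),0],[0,0,-1]])
    print("t cm",np.round(R.T@(np.array(pos)-s["tool_pos"])/10,2),"twist",np.round(Ro.from_matrix(R.T@D).as_rotvec(degrees=True),2),"clock",s["clock"],"F",np.round(s["force"],1),"grip",s["grip_width"],s["grasp_force"],"pos",np.round(s["tool_pos"],1))
E
python3 -c "
from h import *
move([441,289,340],73.7)"
```

```text
t cm [ 51.86 -64.49   6.5 ] twist [-6.000e-02 -3.000e-02 -5.085e+01] clock 0.1 F [ 0.2 -0.3 -0.2] grip 93.11349948305327 0.0 pos [ 213.6 -506.7  404.2]
```

Emit:
carry_out([
  {"translation":[51.9,-64.5,6.5],"twist":[0,0,-50.9]},
  {"translation":[51.9,-64.5,6.5],"twist":[0,0,-50.9]},
  {"translation":[51.9,-64.5,6.5],"twist":[0,0,-50.9]},
  {"translation":[51.9,-64.5,6.5],"twist":[0,0,-50.9]},
  {"translation":[51.9,-64.5,6.5],"twist":[0,0,-50.9]},
  {"translation":[51.9,-64.5,6.5],"twist":[0,0,-50.9]},
  {"translation":[51.9,-64.5,6.5],"twist":[0,0,-50.9]},
  {"translation":[51.9,-64.5,6.5],"twist":[0,0,-50.9]},
  {"translation":[51.9,-64.5,6.5],"twist":[0,0,-50.9]},
  {"translation":[51.9,-64.5,6.5],"twist":[0,0,-50.9]},
  {"translation":[51.9,-64.5,6.5],"twist":[0,0,-50.9]},
  {"translation":[51.9,-64.5,6.5],"twist":[0,0,-50.9]},
  {"translation":[51.9,-64.5,6.5],"twist":[0,0,-50.9]},
  {"translation":[51.9,-64.5,6.5],"twist":[0,0,-50.9]},
  {"translation":[51.9,-64.5,6.5],"twist":[0,0,-50.9]},
  {"translation":[51.9,-64.5,6.5],"twist":[0,0,-50.9]},
  {"translation":[51.9,-64.5,6.5],"twist":[0,0,-50.9]},
  {"translation":[51.9,-64.5,6.5],"twist":[0,0,-50.9]},
  {"translation":[51.9,-64.5,6.5],"twist":[0,0,-50.9]},
  {"translation":[51.9,-64.5,6.5],"twist":[0,0,-50.9]},
], claw=65)

```text
clock: 2.1
tool_pos: [441.2, 288.3, 339.6]
tool_rot: [[0.28, 0.96, -0.001], [0.96, -0.28, -0.0], [-0.001, -0.0, -1.0]]
force: [0.2, -0.5, -0.0]
grip_width: 60.6
grasp_force: 0.0
```

```bash
python3 -c "
from h import *
move([441.2,289.3,207],73.7)"
```

```text
t cm [ 0.11 -0.02 13.26] twist [-0.03  0.03  0.02] clock 2.1 F [ 0.2 -0.5 -0. ] grip 60.63381185897469 0.0 pos [441.2 288.3 339.6]
```

Emit:
carry_out([
  {"translation":[0.1,0,3.5],"twist":[0,0,0]},
  {"translation":[0.1,0,7],"twist":[0,0,0]},
  {"translation":[0.1,0,9],"twist":[0,0,0]},
  {"translation":[0.1,0,11],"twist":[0,0,0]},
  {"translation":[0.1,0,12.5],"twist":[0,0,0]},
  {"translation":[0.1,0,13.2],"twist":[0,0,0]},
  {"translation":[0.1,0,13.2],"twist":[0,0,0]},
])

```text
clock: 2.8
tool_pos: [441.6, 289.3, 207.4]
tool_rot: [[0.281, 0.96, -0.001], [0.96, -0.281, -0.001], [-0.001, -0.001, -1.0]]
force: [-0.1, 0.3, 0.3]
grip_width: 60.7
grasp_force: 0.0
```

Emit:
carry_out([
  {"translation":[0,0,0],"twist":[0,0,0]},
  {"translation":[0,0,0],"twist":[0,0,0]},
  {"translation":[0,0,0],"twist":[0,0,0]},
  {"translation":[0,0,0],"twist":[0,0,0]},
  {"translation":[0,0,0],"twist":[0,0,0]},
  {"translation":[0,0,0],"twist":[0,0,0]},
  {"translation":[0,0,0],"twist":[0,0,0]},
  {"translation":[0,0,0],"twist":[0,0,0]},
], claw=0)

```text
clock: 3.6
tool_pos: [441.8, 290.1, 208.3]
tool_rot: [[0.28, 0.96, 0.001], [0.96, -0.28, 0.0], [0.0, 0.0, -1.0]]
force: [-1.4, -0.4, 6.7]
grip_width: 36.2
grasp_force: 29.7
```

```bash
python3 -c "
from h import *
move([608.35,95.1,300],99.1)"
```

```text
t cm [-14.06  21.45  -9.17] twist [ 3.000e-02 -2.000e-02 -2.534e+01] clock 3.6 F [-1.4 -0.4  6.7] grip 36.18332539378104 29.70328152179718 pos [441.8 290.1 208.3]
```

Emit:
carry_out([
  {"translation":[0,0,-2],"twist":[0,0,0]},
  {"translation":[0,0,-5],"twist":[0,0,0]},
  {"translation":[0,0,-9.2],"twist":[0,0,0]},
  {"translation":[-2,3,-9.2],"twist":[0,0,-4]},
  {"translation":[-4,6,-9.2],"twist":[0,0,-8]},
  {"translation":[-6,9,-9.2],"twist":[0,0,-12]},
  {"translation":[-8,12,-9.2],"twist":[0,0,-16]},
  {"translation":[-10,15,-9.2],"twist":[0,0,-20]},
  {"translation":[-12,18,-9.2],"twist":[0,0,-24]},
  {"translation":[-13.5,20.5,-9.2],"twist":[0,0,-25.3]},
  {"translation":[-14.1,21.4,-9.2],"twist":[0,0,-25.3]},
  {"translation":[-14.1,21.4,-9.2],"twist":[0,0,-25.3]},
  {"translation":[-14.1,21.4,-9.2],"twist":[0,0,-25.3]},
])

```text
clock: 4.9
tool_pos: [607.0, 95.5, 299.5]
tool_rot: [[-0.157, 0.988, -0.001], [0.988, 0.157, 0.0], [0.0, -0.001, -1.0]]
force: [-0.3, 0.7, -0.9]
grip_width: 35.7
grasp_force: 29.7
```

Run:
```python
from h import *
move([608.35,95.1,218.5],99.1)
for n,(r0,r1,c0,c1) in {"scene":(110,260,170,350),"top":(130,260,180,350)}.items():
    cv2.imwrite(f"pics/{n}1.png",cv2.resize(get_image(n)[r0:r1,c0:c1,::-1],None,fx=4,fy=4,interpolation=cv2.INTER_CUBIC))
```

```text
t cm [-0.06  0.13  8.1 ] twist [-0.05 -0.02 -0.07] clock 4.9 F [-0.3  0.7 -0.9] grip 35.70454541479227 29.7065207362175 pos [607.   95.5 299.5]
```

View pics/scene1.png

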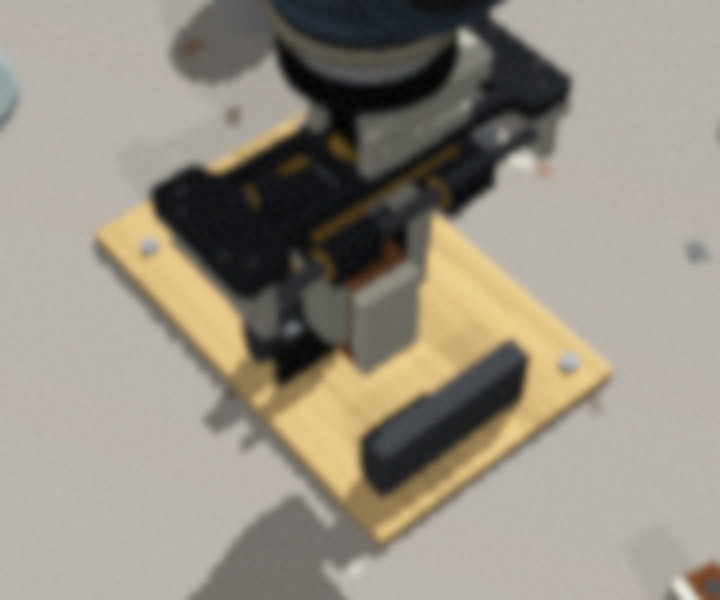

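The scene crop shows the foot held upright with its tile towards the fixed jaw. The tile's top corners are at crop (352,300) and (418,265), and the anvil's inner top edge runs from (363,435) to (510,345).

Run:
```python
from h import *
C=[544.3,21.0,9.14]
def W(L,q=C):
    L=np.atleast_2d(np.array(L,float)).copy();a=np.radians(q[2]);r=L.copy()
    r[:,0]=q[0]+np.cos(a)*L[:,0]-np.sin(a)*L[:,1]; r[:,1]=q[1]+np.sin(a)*L[:,0]+np.cos(a)*L[:,1]; return r
def sc(P): return (((proj(P,"scene")-[170,110])+.5)*4-.5).round(0).tolist()
print("anvil tip y=90,96",sc(W([[99,90,55],[99,96,55],[99,112,55]])))
F=[607,95.5,9.14]; b=299.5-208.3+1
print("tile top corners",sc(W([[18,20,b+60],[-18,20,b+60],[18,20,b]],F)), "meas tip(363,435) tile (352,300),(418,265),(355,375)")
```

```text
anvil tip y=90,96 [[360.0, 431.0], [367.0, 439.0], [387.0, 459.0]]
tile top corners [[363.0, 304.0], [420.0, 267.0], [363.0, 376.0]] meas tip(363,435) tile (352,300),(418,265),(355,375)
```

View pics/top1.png

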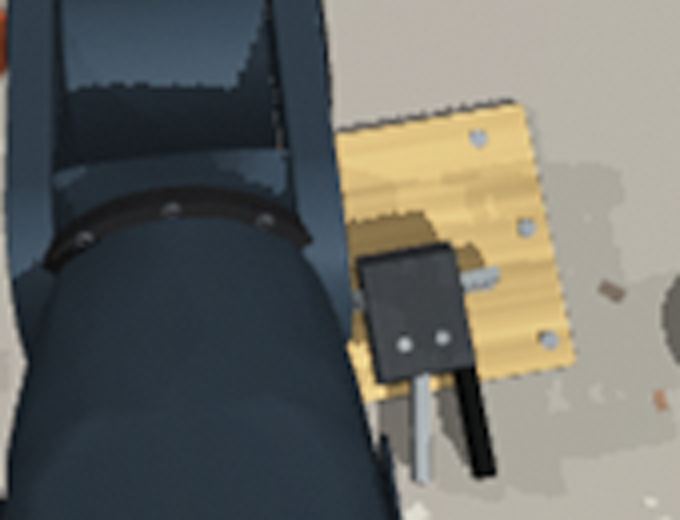

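Emit:
carry_out([
  {"translation":[0,0.1,3],"twist":[0,0,0]},
  {"translation":[0,0.1,5.5],"twist":[0,0,0]},
  {"translation":[0,0.1,7],"twist":[0,0,0]},
  {"translation":[0,0.1,7.6],"twist":[0,0,0]},
  {"translation":[0,0.1,7.9],"twist":[0,0,0]},
  {"translation":[0,0.1,8],"twist":[0,0,0]},
  {"translation":[0,0.1,8],"twist":[0,0,0]},
])

```text
clock: 5.7
tool_pos: [608.9, 95.0, 220.5]
tool_rot: [[-0.157, 0.988, 0.001], [0.988, 0.157, 0.0], [-0.0, 0.001, -1.0]]
force: [0.2, 0.7, -1.7]
grip_width: 35.8
grasp_force: 29.7
```

Not in contact yet, so I'll keep lowering.

Emit:
carry_out([
  {"translation":[0,0,0.05],"twist":[0,0,0]},
  {"translation":[0,0,0.1],"twist":[0,0,0]},
  {"translation":[0,0,0.15],"twist":[0,0,0]},
  {"translation":[0,0,0.15],"twist":[0,0,0]},
])

```text
clock: 6.1
tool_pos: [608.7, 94.9, 218.3]
tool_rot: [[-0.157, 0.988, 0.0], [0.988, 0.157, 0.0], [-0.0, 0.0, -1.0]]
force: [-0.1, -0.1, -1.9]
grip_width: 36.1
grasp_force: 29.7
```

Emit:
carry_out([
  {"translation":[0,0,0.05],"twist":[0,0,0]},
  {"translation":[0,0,0.1],"twist":[0,0,0]},
  {"translation":[0,0,0.1],"twist":[0,0,0]},
])

```text
clock: 6.4
tool_pos: [608.7, 94.9, 218.2]
tool_rot: [[-0.157, 0.988, 0.0], [0.988, 0.157, -0.0], [-0.0, 0.0, -1.0]]
force: [-4.0, -0.6, 10.7]
grip_width: 35.9
grasp_force: 29.7
```

Emit:
carry_out([
  {"translation":[0,0,-0.1],"twist":[0,0,0]},
  {"translation":[0,0,-0.1],"twist":[0,0,0]},
  {"translation":[0,0,-0.1],"twist":[0,0,0]},
  {"translation":[0,0,-0.1],"twist":[0,0,0]},
  {"translation":[0,0,-0.1],"twist":[0,0,0]},
  {"translation":[0,0,-2],"twist":[0,0,0]},
  {"translation":[0,0,-5],"twist":[0,0,0]},
  {"translation":[0,0,-9],"twist":[0,0,0]},
  {"translation":[0,0,-10],"twist":[0,0,0]},
  {"translation":[0,0,-10],"twist":[0,0,0]},
], claw=65)

```text
clock: 7.4
tool_pos: [608.9, 95.0, 318.7]
tool_rot: [[-0.157, 0.988, 0.003], [0.988, 0.157, 0.0], [-0.0, 0.003, -1.0]]
force: [-0.3, 1.0, -0.8]
grip_width: 60.7
grasp_force: 0.0
```

```bash
python3 -c "
from h import *
move([453.0,-66.1,318],9.14)"
```

```text
t cm [-13.46 -17.93   0.02] twist [ 0.15 -0.13 89.91] clock 7.4 F [-0.3  1.  -0.8] grip 60.677114447017736 0.0 pos [608.9  95.  318.7]
```

Emit:
carry_out([
  {"translation":[-4,-4,0],"twist":[0,0,8]},
  {"translation":[-8,-8,0],"twist":[0,0,16]},
  {"translation":[-11,-12,0],"twist":[0,0,24]},
  {"translation":[-13,-15,0],"twist":[0,0,32]},
  {"translation":[-13.2,-17.8,0],"twist":[0,0,40]},
  {"translation":[-13.2,-17.8,0],"twist":[0,0,48]},
  {"translation":[-13.2,-17.8,0],"twist":[0,0,56]},
  {"translation":[-13.2,-17.8,0],"twist":[0,0,64]},
  {"translation":[-13.2,-17.8,0],"twist":[0,0,72]},
  {"translation":[-13.2,-17.8,0],"twist":[0,0,80]},
  {"translation":[-13.2,-17.8,0],"twist":[0,0,88]},
  {"translation":[-13.2,-17.8,0],"twist":[0,0,89.9]},
  {"translation":[-13.2,-17.8,0],"twist":[0,0,89.9]},
  {"translation":[-13.2,-17.8,0],"twist":[0,0,89.9]},
  {"translation":[-13.2,-17.8,0],"twist":[0,0,89.9]},
], claw=100)

```text
clock: 8.9
tool_pos: [453.5, -63.4, 316.7]
tool_rot: [[0.987, 0.16, -0.001], [0.16, -0.987, 0.0], [-0.001, -0.0, -1.0]]
force: [-0.3, 0.0, -0.2]
grip_width: 92.5
grasp_force: 0.0
```

Run:
```python
from h import *
move([454.5,-64,199],9.14)
for n,(r0,r1,c0,c1) in {"scene":(120,250,180,340),"top":(130,260,180,340)}.items():
    cv2.imwrite(f"pics/{n}2.png",cv2.resize(get_image(n)[r0:r1,c0:c1,::-1],None,fx=4.6,fy=4.6,interpolation=cv2.INTER_CUBIC))
```

```text
t cm [ 0.1   0.08 11.77] twist [-0.02  0.05  0.07] clock 8.9 F [-0.3  0.  -0.2] grip 92.51596807127544 0.0 pos [453.5 -63.4 316.7]
```

View pics/scene2.png

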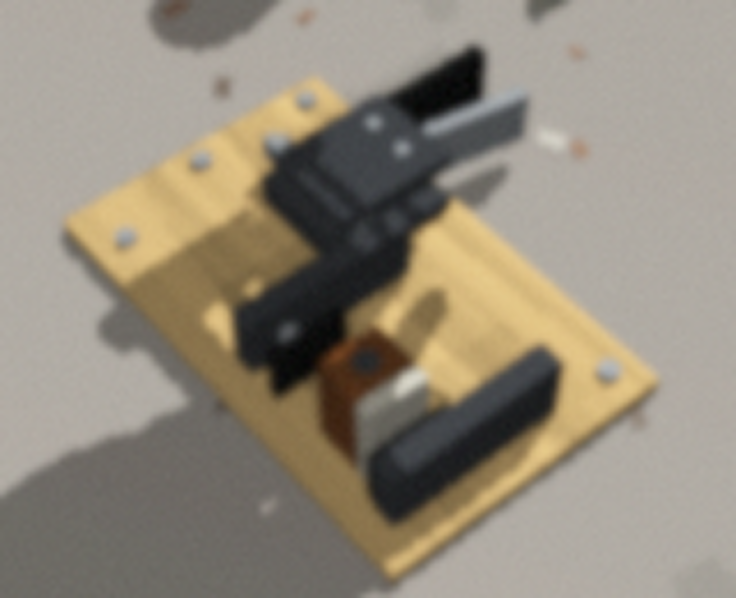

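The foot stands upright at crop (370,400), tile towards the anvil, with a small gap and in line with both pads. The trigger's end is at (525,110).

Emit:
carry_out([
  {"translation":[0.1,0.1,3],"twist":[0,0,0]},
  {"translation":[0.1,0.1,5.5],"twist":[0,0,0]},
  {"translation":[0.1,0.1,7.5],"twist":[0,0,0]},
  {"translation":[0.1,0.1,9.5],"twist":[0,0,0]},
  {"translation":[0.1,0.1,11],"twist":[0,0,0]},
  {"translation":[0.1,0.1,11.7],"twist":[0,0,0]},
  {"translation":[0.1,0.1,11.7],"twist":[0,0,0]},
  {"translation":[0.1,0.1,11.7],"twist":[0,0,0]},
])

```text
clock: 9.8
tool_pos: [455.0, -64.3, 200.7]
tool_rot: [[0.987, 0.159, 0.001], [0.159, -0.987, -0.0], [0.001, 0.0, -1.0]]
force: [-0.2, 0.9, 0.1]
grip_width: 93.2
grasp_force: 0.0
```

```bash
cat >> h.py <<'E'
C=[544.3,21.0,9.14]
def W(L,q=C):
    L=np.atleast_2d(np.array(L,float)).copy();a=np.radians(q[2]);r=L.copy()
    r[:,0]=q[0]+np.cos(a)*L[:,0]-np.sin(a)*L[:,1]; r[:,1]=q[1]+np.sin(a)*L[:,0]+np.cos(a)*L[:,1]; return r
def snap(k):
    im=get_image("scene"); cv2.imwrite(f"pics/s_{k}.png",im[:,:,::-1]); return im
E
python3 - <<'E'
from h import *
snap("base"); s=sense(); print(s["clock"],s["force"],s["tool_pos"])
E
```

```text
9.85 [0.5973765  0.07107043 0.41641878] [455.03559531 -64.27064175 200.89788414]
```

Emit:
carry_out([
  {"translation":[0,0,0],"twist":[0,0,0]},
  {"translation":[0,0,0],"twist":[0,0,0]},
  {"translation":[0,0,0],"twist":[0,0,0]},
  {"translation":[0,0,0],"twist":[0,0,0]},
  {"translation":[0,0,0],"twist":[0,0,0]},
  {"translation":[0,0,0],"twist":[0,0,0]},
  {"translation":[0,0,0],"twist":[0,0,0]},
  {"translation":[0,0,0],"twist":[0,0,0]},
  {"translation":[0,0,0],"twist":[0,0,0]},
  {"translation":[0,0,0],"twist":[0,0,0]},
], claw=28)

```text
clock: 10.85
tool_pos: [454.5, -65.8, 200.0]
tool_rot: [[0.987, 0.16, -0.001], [0.16, -0.987, -0.003], [-0.001, 0.002, -1.0]]
force: [-6.5, -23.8, -4.4]
grip_width: 27.7
grasp_force: 29.7
```

Run:
```python
from h import *
im=snap("sq1"); cv2.imwrite("pics/v1.png",cv2.resize(im[110:250,180:350,::-1],None,fx=4.2,fy=4.2,interpolation=cv2.INTER_CUBIC))
```

```text
(no output)
```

View pics/v1.png

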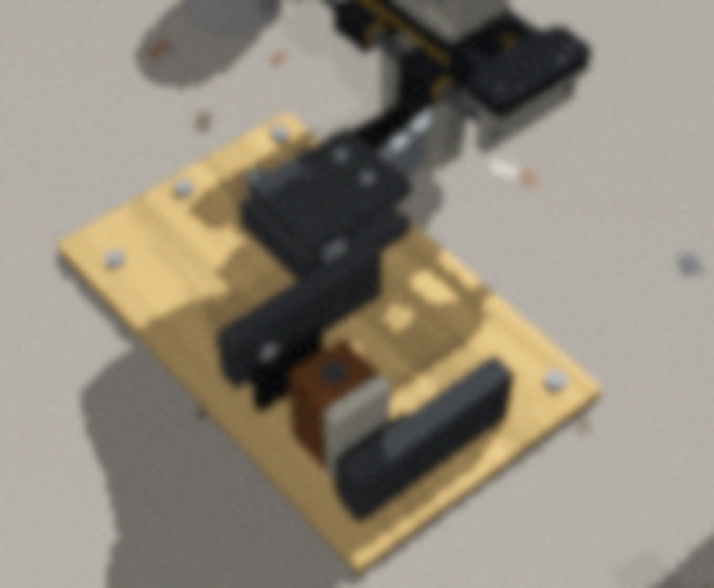

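The trigger is fully squeezed (27.7 mm) and the jaw has crept forward. Its tip is at crop (222,345). The side force shows the grip centre should go about 2 mm towards -y. I'll measure the jaw's step and keep pumping.

Emit:
carry_out([
  {"translation":[0,0.2,0],"twist":[0,0,0]},
  {"translation":[0,0.2,0],"twist":[0,0,0]},
  {"translation":[0,0.2,0],"twist":[0,0,0]},
  {"translation":[0,0.2,0],"twist":[0,0,0]},
  {"translation":[0,0.2,0],"twist":[0,0,0]},
  {"translation":[0,0.2,0],"twist":[0,0,0]},
  {"translation":[0,0.2,0],"twist":[0,0,0]},
  {"translation":[0,0.2,0],"twist":[0,0,0]},
], claw=100)

```text
clock: 11.7
tool_pos: [455.2, -66.2, 200.3]
tool_rot: [[0.987, 0.159, 0.0], [0.159, -0.987, -0.0], [0.0, 0.0, -1.0]]
force: [0.6, 0.4, 0.5]
grip_width: 87.0
grasp_force: 0.0
```

Emit:
carry_out([
  {"translation":[0,0,0],"twist":[0,0,0]},
  {"translation":[0,0,0],"twist":[0,0,0]},
  {"translation":[0,0,0],"twist":[0,0,0]},
  {"translation":[0,0,0],"twist":[0,0,0]},
  {"translation":[0,0,0],"twist":[0,0,0]},
  {"translation":[0,0,0],"twist":[0,0,0]},
  {"translation":[0,0,0],"twist":[0,0,0]},
  {"translation":[0,0,0],"twist":[0,0,0]},
  {"translation":[0,0,0],"twist":[0,0,0]},
], claw=28)

```text
clock: 12.6
tool_pos: [454.4, -66.2, 199.9]
tool_rot: [[0.987, 0.16, -0.003], [0.16, -0.987, -0.0], [-0.003, -0.0, -1.0]]
force: [-6.7, -10.2, -1.4]
grip_width: 27.8
grasp_force: 11.6
```

```bash
cat >> h.py <<'E'
def track(cur,ref="s_base",box=(228,184,26,24),rng=30):
    # jaw-tip shift along clamp y (mm) between two scene pictures, by normalised correlation along the known image line
    g=lambda n:cv2.GaussianBlur(cv2.imread(f"pics/{n}.png",0),(0,0),.8).astype(np.float32)
    A,B=g(ref),g(cur); x,y,w,h=box
    ctr=proj(W([[85,-20,45],[85,0,45]]),"scene"); d=(ctr[1]-ctr[0])/20
    T=A[y:y+h,x:x+w]; c=(x+(w-1)/2,y+(h-1)/2); sh=np.arange(-2,rng,.25)
    sc=[cv2.matchTemplate(cv2.getRectSubPix(B,(w,h),(c[0]+d[0]*m,c[1]+d[1]*m)),T,cv2.TM_CCOEFF_NORMED)[0,0] for m in sh]
    i=int(np.argmax(sc)); return sh[i],round(float(sc[i]),3)
E
python3 - <<'E'
from h import *
snap("sq2")
box=(226,180,18,26)
for n in("s_sq1","s_sq2"): print(n,track(n),track(n,box=box), "foot",track(n,box=(250,190,22,24)))
E
```

```text
s_sq1 (np.float64(5.25), 0.987) (np.float64(5.25), 0.985) foot (np.float64(0.25), 0.988)
s_sq2 (np.float64(12.75), 0.936) (np.float64(13.75), 0.978) foot (np.float64(0.5), 0.947)
```

Emit:
carry_out([
  {"translation":[0,0.1,0],"twist":[0,0,0]},
  {"translation":[0,0.1,0],"twist":[0,0,0]},
  {"translation":[0,0.1,0],"twist":[0,0,0]},
  {"translation":[0,0.1,0],"twist":[0,0,0]},
  {"translation":[0,0.1,0],"twist":[0,0,0]},
  {"translation":[0,0.1,0],"twist":[0,0,0]},
  {"translation":[0,0.1,0],"twist":[0,0,0]},
  {"translation":[0,0.1,0],"twist":[0,0,0]},
  {"translation":[0,0.1,0],"twist":[0,0,0]},
], claw=100)

```text
clock: 13.55
tool_pos: [455.3, -67.2, 200.3]
tool_rot: [[0.987, 0.159, 0.0], [0.159, -0.987, -0.0], [0.0, 0.0, -1.0]]
force: [0.2, -0.2, 0.2]
grip_width: 91.8
grasp_force: 0.0
```

Emit:
carry_out([
  {"translation":[0,0,0],"twist":[0,0,0]},
  {"translation":[0,0,0],"twist":[0,0,0]},
  {"translation":[0,0,0],"twist":[0,0,0]},
  {"translation":[0,0,0],"twist":[0,0,0]},
  {"translation":[0,0,0],"twist":[0,0,0]},
  {"translation":[0,0,0],"twist":[0,0,0]},
  {"translation":[0,0,0],"twist":[0,0,0]},
  {"translation":[0,0,0],"twist":[0,0,0]},
  {"translation":[0,0,0],"twist":[0,0,0]},
], claw=28)

```text
clock: 14.45
tool_pos: [454.5, -66.6, 199.9]
tool_rot: [[0.987, 0.159, -0.003], [0.159, -0.987, 0.001], [-0.003, -0.002, -1.0]]
force: [-4.0, 7.0, 1.4]
grip_width: 27.6
grasp_force: 4.2
```

Run:
```python
from h import *
snap("sq3"); n="s_sq3"
print(n,track(n),track(n,box=(226,180,18,26)),"vs sq2",track(n,"s_sq2",(232,186,18,26)),"foot",track(n,box=(250,190,22,24)),track(n,"s_sq1",box=(255,190,22,28)))
# jaw pad face from clampc: pad top edge z50 at x 98..52
uv=crop([[240,150],[257,242]],5,[200,140])
for x,p in zip((98,52),uv):
    ys=np.arange(-20,60,.5); P=proj(W([[x,y,50] for y in ys])); print("j0 est",ys[np.argmin(abs(P[:,0]-p[0]))])
```

```text
s_sq3 (np.float64(20.25), 0.855) (np.float64(21.75), 0.974) vs sq2 (np.float64(8.25), 0.983) foot (np.float64(1.0), 0.914) (np.float64(0.5), 0.95)
j0 est 16.5
j0 est 16.0
```

Emit:
carry_out([
  {"translation":[0,0,0],"twist":[0,0,0]},
  {"translation":[0,0,0],"twist":[0,0,0]},
  {"translation":[0,0,0],"twist":[0,0,0]},
  {"translation":[0,0,0],"twist":[0,0,0]},
  {"translation":[0,0,0],"twist":[0,0,0]},
  {"translation":[0,0,0],"twist":[0,0,0]},
  {"translation":[0,0,0],"twist":[0,0,0]},
  {"translation":[0,0,0],"twist":[0,0,0]},
  {"translation":[0,0,0],"twist":[0,0,0]},
], claw=100)

```text
clock: 15.4
tool_pos: [455.3, -67.2, 200.3]
tool_rot: [[0.987, 0.159, 0.0], [0.159, -0.987, -0.0], [0.0, 0.0, -1.0]]
force: [-0.1, -0.1, 0.5]
grip_width: 91.8
grasp_force: 0.0
```

Emit:
carry_out([
  {"translation":[0,0,0],"twist":[0,0,0]},
  {"translation":[0,0,0],"twist":[0,0,0]},
  {"translation":[0,0,0],"twist":[0,0,0]},
  {"translation":[0,0,0],"twist":[0,0,0]},
  {"translation":[0,0,0],"twist":[0,0,0]},
  {"translation":[0,0,0],"twist":[0,0,0]},
  {"translation":[0,0,0],"twist":[0,0,0]},
  {"translation":[0,0,0],"twist":[0,0,0]},
  {"translation":[0,0,0],"twist":[0,0,0]},
], claw=28)

```text
clock: 16.3
tool_pos: [454.5, -66.6, 199.9]
tool_rot: [[0.987, 0.159, -0.003], [0.159, -0.987, 0.001], [-0.003, -0.002, -1.0]]
force: [-3.7, 6.3, 1.5]
grip_width: 28.0
grasp_force: 3.6
```

Run:
```python
from h import *
im=snap("sq4"); n="s_sq4"
print(n,track(n,box=(226,180,18,26),rng=45),"vs sq3",track(n,"s_sq3",(236,190,18,26)),"foot",track(n,"s_sq3",(256,192,20,14)))
cv2.imwrite("pics/v4.png",cv2.resize(im[165:250,210:310,::-1],None,fx=7,fy=7,interpolation=cv2.INTER_CUBIC))
```

```text
s_sq4 (np.float64(29.5), 0.967) vs sq3 (np.float64(7.5), 0.994) foot (np.float64(3.5), 0.989)
```

View pics/v4.png

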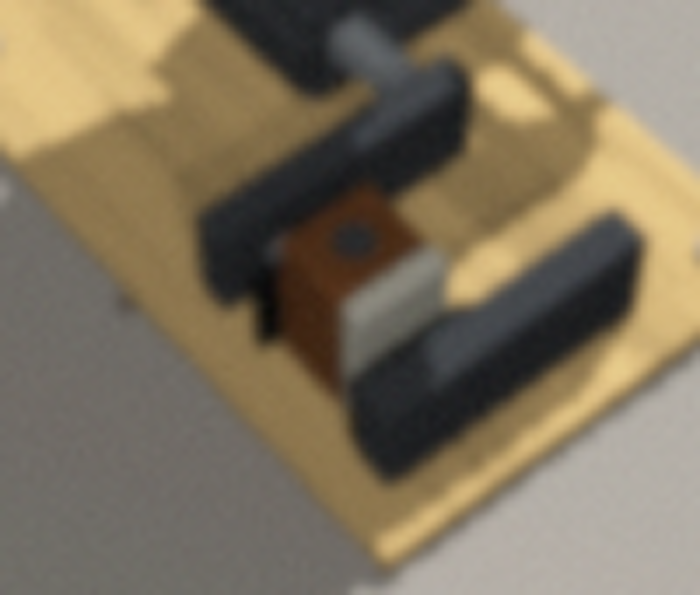

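The pad has met the foot at crop (270,290) and pushed it about 3.5 mm. A few mm remain to the anvil, so one more squeeze.

Emit:
carry_out([
  {"translation":[0,0,0],"twist":[0,0,0]},
  {"translation":[0,0,0],"twist":[0,0,0]},
  {"translation":[0,0,0],"twist":[0,0,0]},
  {"translation":[0,0,0],"twist":[0,0,0]},
  {"translation":[0,0,0],"twist":[0,0,0]},
  {"translation":[0,0,0],"twist":[0,0,0]},
  {"translation":[0,0,0],"twist":[0,0,0]},
  {"translation":[0,0,0],"twist":[0,0,0]},
  {"translation":[0,0,0],"twist":[0,0,0]},
], claw=100)

```text
clock: 17.25
tool_pos: [455.3, -67.2, 200.3]
tool_rot: [[0.987, 0.159, 0.0], [0.159, -0.987, -0.0], [0.0, 0.0, -1.0]]
force: [0.0, 0.4, 0.1]
grip_width: 91.7
grasp_force: 0.0
```

Emit:
carry_out([
  {"translation":[0,0,0],"twist":[0,0,0]},
  {"translation":[0,0,0],"twist":[0,0,0]},
  {"translation":[0,0,0],"twist":[0,0,0]},
  {"translation":[0,0,0],"twist":[0,0,0]},
  {"translation":[0,0,0],"twist":[0,0,0]},
  {"translation":[0,0,0],"twist":[0,0,0]},
  {"translation":[0,0,0],"twist":[0,0,0]},
  {"translation":[0,0,0],"twist":[0,0,0]},
  {"translation":[0,0,0],"twist":[0,0,0]},
], claw=28)

```text
clock: 18.15
tool_pos: [454.4, -66.5, 199.9]
tool_rot: [[0.987, 0.159, -0.003], [0.159, -0.987, 0.001], [-0.003, -0.002, -1.0]]
force: [-4.1, 8.4, 2.2]
grip_width: 28.1
grasp_force: 4.4
```

Run:
```python
from h import *
im=snap("sq5"); n="s_sq5"
for b in((238,194,16,22),(240,190,20,16)): print("jaw vs sq4",track(n,"s_sq4",b))
for b in((250,192,20,14),(256,200,14,16),(252,194,18,20)): print("foot vs sq4",track(n,"s_sq4",b), "sq4 vs sq3",track("s_sq4","s_sq3",b))
print("anvil",track(n,"s_sq4",(272,198,28,22)))
```

```text
jaw vs sq4 (np.float64(6.0), 0.962)
jaw vs sq4 (np.float64(6.25), 0.946)
foot vs sq4 (np.float64(3.75), 0.938) sq4 vs sq3 (np.float64(3.75), 0.988)
foot vs sq4 (np.float64(1.5), 0.994) sq4 vs sq3 (np.float64(3.0), 0.98)
foot vs sq4 (np.float64(2.25), 0.982) sq4 vs sq3 (np.float64(3.25), 0.99)
anvil (np.float64(0.0), 0.999)
```

Run:
```python
from h import *
t=[cv2.resize(cv2.imread(f"pics/s_{k}.png")[178:228,224:290],None,fx=6,fy=6,interpolation=cv2.INTER_CUBIC) for k in("sq2","sq3","sq4","sq5")]
t=[cv2.convertScaleAbs(a,alpha=1.6,beta=10) for a in t]
cv2.imwrite("pics/cmp.png",np.vstack([np.hstack(t[:2]),np.hstack(t[2:])]))
```

```text
(no output)
```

View pics/cmp.png

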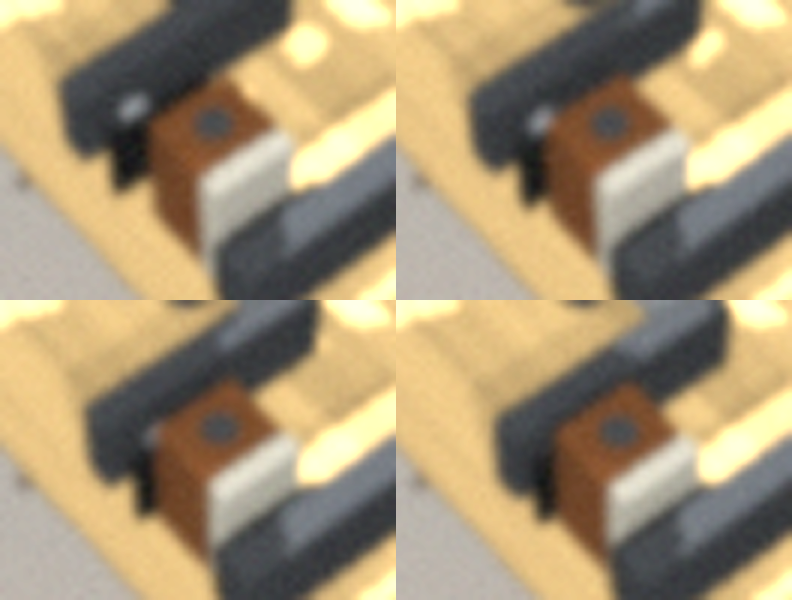

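The lower-right panel (now) against the lower-left (one squeeze before) shows the jaw tip moving from (88,410) to (498,418). Allowing for the 396 px panel offset, that is about 6–7 mm. The foot's hole moved only about 2 mm and then stopped at the anvil. The shank's light end, visible before, is now hidden. I'll tighten the estimate with unoccluded jaw parts.

Run:
```python
from h import *
d=proj(W([[85,0,45],[85,1,45]]),"scene"); print("px/mm",np.diff(d,axis=0))
for a,b in(("sq2","sq3"),("sq3","sq4"),("sq4","sq5")):
    k={"sq2":0,"sq3":8,"sq4":15}[a]; o=(d[1]-d[0])*(k-15)
    P=lambda x,y,w,h:(int(round(x+o[0])),int(round(y+o[1])),w,h)
    print(b,"left end",track("s_"+b,"s_"+a,P(235,192,13,16)),"right end",track("s_"+b,"s_"+a,P(266,174,16,18)),"hole",track("s_"+b,"s_"+a,(255,194,13,11)))
# 2-D subpixel shift of the hole and jaw corner by ECC
g=lambda n:cv2.imread(f"pics/s_{n}.png",0).astype(np.float32)
def ecc(a,b,x,y,w,h):
    M=np.eye(2,3,dtype=np.float32)
    try: c,M=cv2.findTransformECC(g(a)[y:y+h,x:x+w],g(b),np.float32([[1,0,x],[0,1,y]]),cv2.MOTION_TRANSLATION,(3,200,1e-5),None,3); return np.round(M[:,2]-[x,y],2),round(c,3)
    except cv2.error as e: return "fail"
print("ECC left",ecc("sq4","sq5",235,190,13,18),"right",ecc("sq4","sq5",266,172,16,18),"hole",ecc("sq4","sq5",254,192,15,14))
```

```text
px/mm [[0.26908825 0.27089673]]
sq3 left end (np.float64(8.25), 0.999) right end (np.float64(6.25), 0.949) hole (np.float64(-0.5), 0.996)
sq4 left end (np.float64(8.0), 0.999) right end (np.float64(7.75), 0.922) hole (np.float64(3.5), 0.997)
sq5 left end (np.float64(8.25), 0.995) right end (np.float64(8.0), 0.977) hole (np.float64(3.0), 0.941)
ECC left (array([2.15, 2.21]), 0.996) right (array([2.2 , 1.61]), 0.971) hole (array([1.23, 0.74]), 0.914)
```

Emit:
carry_out([
  {"translation":[0,0,0],"twist":[0,0,0]},
  {"translation":[0,0,0],"twist":[0,0,0]},
  {"translation":[0,0,0],"twist":[0,0,0]},
  {"translation":[0,0,0],"twist":[0,0,0]},
  {"translation":[0,0,0],"twist":[0,0,0]},
])

```text
clock: 18.7
tool_pos: [454.4, -66.7, 199.9]
tool_rot: [[0.987, 0.159, -0.003], [0.159, -0.987, 0.001], [-0.003, -0.002, -1.0]]
force: [-4.9, 5.9, 1.8]
grip_width: 27.1
grasp_force: 27.9
```

Run:
```python
from h import *
snap("end"); print("jaw",track("s_end","s_sq5",(239,194,13,16)),"foot",track("s_end","s_sq5",(255,194,13,11)))
```

```text
jaw (np.float64(0.0), 0.999) foot (np.float64(-0.25), 0.998)
```

Stable, with the trigger fully squeezed and held at 27 mm. The pad's spring is pressed in by about 6 mm.

```bash
python3 -c "
from station import *
print(job_done())"
```

```text
the job is handed in; nothing more can be done
None
```

I handed the job in with the largest foot upright between the pads, its tile against the fixed jaw and the trigger held fully squeezed; from the camera images I estimate the pad's spring is pressed in about 6 mm of 15, and no verdict came back.

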